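# Load the carry tray on the drainer, bottle last

## Task

Load the little wooden tray on the drainer, the tall piece last: first stand the chrome egg timer in the cork-lined bay, and only then stand the green flip-top bottle in the black-lined bay beside it. Set each one down upright on the bottom of its bay rather than dropping it, and let go. Leave the amber bottle, the mugs and the colander where they are.

Things in the scene. Friction and masses are not known exactly. Their poses are not given: they have to be found in the camera images.
- timer: Chrome egg timer, a plain upright cylinder 56 mm in diameter and 50 mm high with a narrower dial (40 mm diameter, 14 mm high, red pointer) on top, 64 mm tall in all, about 0.18 kg. Stands on the ribbed drainer, whose rib tops lie 12 mm above the work surface. Origin: centre of its underside; z up. Grip it by the chrome body, e.g. 35 mm above its underside.
- bottle: Green glass bottle with a white flip-top stopper, red seal and wire bail; empty, about 0.3 kg, 190 mm tall. Body 58 mm in diameter up to 85 mm, shoulder narrowing from 85 to 118 mm, neck 29 mm in diameter from 118 to 170 mm (grip it here, e.g. at 146 mm), narrower lip and stopper (25 mm in diameter) above that. Stands upright on the drainer. Origin: centre of its underside; z up.
- bay_cork (a point): Centre of the top of the cork lining (bay floor) of the egg timer's bay. The light wood tray has two square bays, 80 x 80 mm inside, side by side, 86 mm from centre to centre; its 6 mm walls rise 14 mm above the lining; outside 92 x 178 mm, 22 mm high, standing on the drainer (lining 20 mm above the work surface). The tray does not move during the job but may face any way. z up; the other bay lies in this point's -y direction.
- bay_black (a point): Centre of the top of the black rubber lining (bay floor) of the bottle's bay, same size and tray as the cork bay, which lies in this point's +y direction. z up.
- amber_bottle: Bystander: amber glass bottle of the same shape and size (58 mm diameter) with a black screw cap, 186 mm tall. Leave it. Origin: centre of its underside.
- mug_low: Bystander: blue ceramic mug, 82 mm in diameter, 85 mm high, handle reaching 71 mm out from its axis on its +y side; the lower of a stack of two. Leave it. Origin: centre of its underside.
- mug_top: Bystander: white ceramic mug of the same size, standing on the rim of the blue one; the stack is 170 mm high. Leave it. Origin: centre of its underside.
- colander: Bystander: red plastic colander, 180 mm across the rim, 85 mm high, with loop handles reaching 113 mm out at its +y and -y sides. Leave it. Origin: centre of its underside.

How it is judged:
On the way, in this order (a step that is already met when the one before it is completed fails the run):
1. the egg timer stands in the cork-lined bay, let go, while the flip-top bottle is still outside the tray (horizontal distance between timer and bay_cork below 0.018 m and z of timer in the frame of bay_cork between -0.006 and 0.006 m and angle between timer's own z axis and vertical below 0.17 rad and contact force between timer and the fingers below 0.1 N and linear speed of timer below 0.03 m/s and distance between bottle and bay_black above 0.1 m), for 0.2 s.
2. then the flip-top bottle stands in the black-lined bay, let go (horizontal distance between bottle and bay_black below 0.018 m and z of bottle in the frame of bay_black between -0.006 and 0.006 m and angle between bottle's own z axis and vertical below 0.17 rad and contact force between bottle and the fingers below 0.1 N and linear speed of bottle below 0.03 m/s), for 0.2 s.
At the end, for the whole second after the job is handed in: The egg timer stands in the cork-lined bay and the flip-top bottle in the black-lined bay, each within 18 mm of the bay's centre, within 6 mm of its floor in height, upright to 10 degrees, at rest and let go (all of step 2 and horizontal distance between timer and bay_cork below 0.018 m and z of timer in the frame of bay_cork between -0.006 and 0.006 m and angle between timer's own z axis and vertical below 0.17 rad and contact force between timer and the fingers below 0.1 N and linear speed of timer below 0.03 m/s); the robot touches nothing.
It fails at once if a bystander (amber bottle, mugs, colander) is moved more than 30 mm (distance of any of amber_bottle, mug_low, mug_top, colander from where it was at the start of the episode above 0.03 m).
It fails at once if the timer is dropped or thrown (faster than 0.6 m/s with no finger on it) (linear speed of timer above 0.6 m/s and contact force between timer and the fingers below 0.05 N).
It fails at once if the bottle is dropped or thrown (faster than 0.6 m/s with no finger on it) (linear speed of bottle above 0.6 m/s and contact force between bottle and the fingers below 0.05 N).
It also fails if it takes over 58 s, if anything falls off the work surface, if the arm or the gripper's body presses on something with over 40 N, if the wrist force passes 120 N, or if a joint passes its speed limit or range.

## Robot

A 6-joint arm with a two-finger parallel gripper is mounted at the origin on the work surface. World frame = base frame: x ahead of the robot, y to its left, z up, the work surface at z = 0. Lengths are in m, angles in rad, forces in N, time in s.
With the tool pointing down it reaches from about 0.3 to 0.775 m from the base axis. Payload 14.6 kg.
Tool frame: the origin (TCP) lies between the finger pads; the fingertips stand 8 mm ahead of it and the grasp point (between the pads) lies 11 mm behind it; z points along the fingers, x is the direction in which the jaws open and shut, and the axes are right-handed (so a half turn about z gives the same grasp; the last joint's range is limited). The gripper opens to 85 mm and grips with 20 to 120 N. Pads are 22 mm wide; open, the fingers measure 114 mm over their backs; the gripper's body (76 mm by 85 mm) begins 54 mm behind the grasp point. The pads swing forward as they close: fully open they stand 13 mm farther back than shut.
Start: joints at [-1.264, 0.3, 1.521, -0, 1.321, -0.067], TCP at [0.201, -0.512, 0.218] pointing down, gripper open.
Joint ranges: [-3.03, 3.03], [-0.79, 2.21], [0.23, 2.52], [-1.04, 4.18], [0, 3.07], [-2.55, 2.55]. Speed limits (rad/s): [2.22, 2.22, 2.57, 3.14, 3.14, 3.14].

## Interface

Orientations are given as a rotation vector (axis times angle).
In Python, from plant import state, viewer, workorder gives the robot as it stands.
- The arm moves only by the shell command python3 -m handwheel 'ROWS' [FORCE]. ROWS is JSON, a list of rows, each a list of 3 entries, a list of its own where there are three numbers: the finger opening in mm, from 0 to 85.4, then the shift along the tool's x, y, z in units of 25 mm (1.0 is 25 mm), then the turn about the tool's z in units of 5 degrees (1.0 is 5 degrees). A call has 1 to 8 rows; each row is the pose to reach, as a shift and turn from the pose commanded when the call began, along the tool's axes at that moment; what a row does not reach only later rows make up. A row lasts 1/8 s, in which the tool goes at most 62.5 mm and 10.7 degrees, less where a joint would pass 70% of its speed; a pose out of reach is approached as far as the arm can. A call with a gripper value outside its range is refused whole. The fingers move at their own pace and stop on an object; FORCE is the grip in N (left out, the last holds). Time passes only in rows, so rows that repeat a pose let the fingers close. It gives the time, the measured TCP pose, the force and the opening at its end, in the units of the state.
- state(): the state, without advancing time (a new reading comes with each control period).
- viewer.snapshot(name): name is "scene" or "top" or "wrist"; returns a dict with "pixels" (384x512x3 uint8, red, green, blue), "camera_matrix" (3x3 intrinsics, pixels), "cam_to_world" (4x4, takes a point from camera to world coordinates); the wrist camera has in their place "hand_eye" (4x4, takes a point from camera to tool coordinates, whose origin is the TCP and whose axes are the tool frame's). Camera axes: x right, y down, z forward; pixel columns grow to the right and rows downward; lengths in m; the calibration is good to about 2 mm. A picture is of the moment at which its call begins: read the wrist's pose just before it. There is no depth.
- workorder.finish_job(): hands the job in, once; it reports no verdict.
The state is a dict: "t": time; "joint_pos": joint angles; "qvel": joint speeds; "effort": joint torques, N m; "ee_pos": TCP position; "ee_rot": TCP orientation; "wrist_force": force on the tool from outside, world axes, zero at the start; "torque": the same for the moment, N m; "finger_gap": finger opening in m.
Only numpy, scipy, OpenCV 4.12 (cv2) and the standard library are available. Lean on these libraries where they do the work, as an engineer would, in place of code of your own. Each camera call takes 0.05 s, during which the arm holds its last target. There are 200 camera calls.

## Working session

There is one attempt and no reset: what is moved stays moved. The work goes in short steps, Python scripts to look and compute and a shell command to move; the robot and the scene stay as the last step left them, time stands still between calls to the robot, and variables do not carry over. Pictures are saved under pics/ and viewed, about 8 in all and at most 12, crops included, and the job is handed in when it is done.

```bash
mkdir -p pics; cat > h.py <<'E'
import numpy as np, cv2, json
from scipy.spatial.transform import Rotation as R
from plant import state, viewer, workorder
def snap(name, out):
    s=state(); d=viewer.snapshot(name)
    K=np.array(d["camera_matrix"])
    if name=="wrist":
        T=np.eye(4);T[:3,:3]=R.from_rotvec(s["ee_rot"]).as_matrix();T[:3,3]=s["ee_pos"]
        M=T@np.array(d["hand_eye"])
    else: M=np.array(d["cam_to_world"])
    cv2.imwrite(f"pics/{out}.png",d["pixels"][:,:,::-1]); np.savez(f"pics/{out}.npz",K=K,M=M)
def ray(out,uv,z):
    f=np.load(f"pics/{out}.npz");d=f["M"][:3,:3]@np.linalg.solve(f["K"],[*uv,1]);o=f["M"][:3,3]
    return o+d*(z-o[2])/d[2]
def proj(out,p):
    f=np.load(f"pics/{out}.npz");c=f["K"]@(np.linalg.inv(f["M"])@[*p,1])[:3];return c[:2]/c[2]
def totool(p):
    s=state();return R.from_rotvec(s["ee_rot"]).as_matrix().T@(np.array(p)-s["ee_pos"])
E
python3 - <<'E'
from h import *
snap("scene","s0");snap("top","t0")
a=cv2.imread("pics/t0.png");b=cv2.imread("pics/s0.png")
cv2.imwrite("pics/t0b.png",cv2.resize(a,(800,600)));cv2.imwrite("pics/s0b.png",cv2.resize(b,(800,600)))
for n in("t0","s0"):f=np.load(f"pics/{n}.npz");print(f["K"].round(1).tolist(),f["M"].round(3).tolist())
s=state();print(s);print(R.from_rotvec(s["ee_rot"]).as_matrix().round(3))
E
```

```text
[[483.1, 0.0, 253.3], [0.0, 483.1, 191.9], [0.0, 0.0, 1.0]] [[0.022, -0.998, 0.065, 0.456], [-1.0, -0.023, -0.011, 0.119], [0.013, -0.065, -0.998, 1.647], [0.0, 0.0, 0.0, 1.0]]
[[471.0, 0.0, 263.3], [0.0, 471.0, 186.4], [0.0, 0.0, 1.0]] [[-0.051, 0.619, -0.784, 1.469], [0.999, 0.018, -0.05, 0.194], [-0.017, -0.785, -0.619, 0.825], [0.0, 0.0, 0.0, 1.0]]
{'t': 0.1, 'joint_pos': array([-1.26359063e+00,  3.00423674e-01,  1.52152224e+00, -2.75933544e-07,
        1.32067767e+00, -6.66054299e-02]), 'qvel': array([ 0.00016983,  0.00077368, -0.0024071 , -0.00100495,  0.0005177 ,
       -0.00061589]), 'effort': array([-2.16037661e-03, -5.44382679e+01, -3.62377346e+01, -2.29628567e-04,
        3.03191882e-03, -6.54295127e-05]), 'ee_pos': array([ 0.20076932, -0.51181116,  0.21707222]), 'ee_rot': array([-2.59501368e+00,  1.76960758e+00,  1.27422137e-03]), 'wrist_force': array([-0.18783519, -0.07663445, -0.08262259]), 'torque': array([-0.01757425,  0.01346533,  0.02756338]), 'finger_gap': 0.08506686854088916}
[[ 0.365 -0.931 -0.   ]
 [-0.931 -0.365  0.001]
 [-0.001 -0.    -1.   ]]
```

View pics/t0b.png

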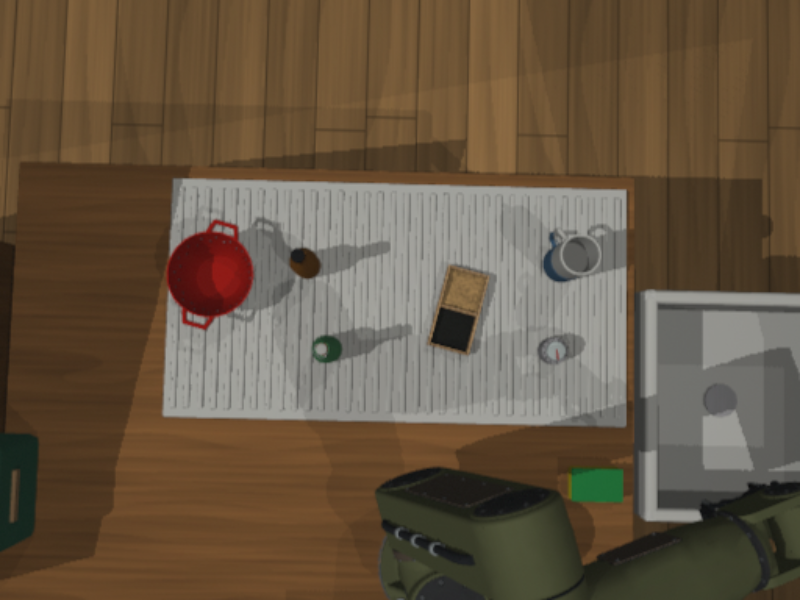

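View pics/s0b.png

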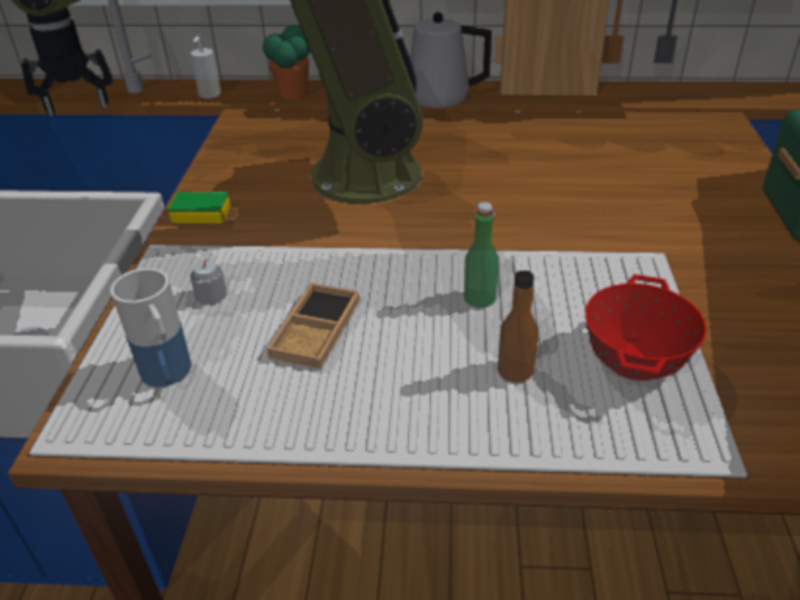

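The top view shows the timer at about (553,349), the flip-top stopper at (320,349), the tray corners at (450,264), (490,272), (470,354) and (429,346) with the cork bay up, the amber bottle at (305,262), the mugs at (573,256) and the colander at left (all in the 800x600 picture).

```bash
python3 - <<'E'
from h import *
k=512/800
g=lambda n,u,v,z:ray(n,(u*k,v*k),z)
print("timer",g("t0",553,349,.076),g("s0",207,266,.076))
print("bottle",g("t0",320,349,.202),g("s0",485,207,.202))
c=np.array([g("t0",*p,.034) for p in((450,264),(490,272),(470,354),(429,346))])
print("tray",c.mean(0)); 
y=(c[0]+c[1]-c[2]-c[3]);y/=np.linalg.norm(y);m=c.mean(0);print("ydir",y,np.degrees(np.arctan2(y[1],y[0])),"cork",m+.043*y,"black",m-.043*y)
print("scene tray",np.mean([g("s0",*p,.034) for p in((317,284),(359,290),(320,366),(269,357))],0))
T=g("t0",553,349,.076);print("tool",totool(T)*40)
E
```

```text
timer [ 0.46359455 -0.22814623  0.076     ] [ 0.4602244  -0.22465132  0.076     ]
bottle [0.45316937 0.24537173 0.202     ] [0.45973159 0.24968357 0.202     ]
tray [ 0.54525972 -0.03653513  0.034     ]
ydir [ 0.97408492 -0.22618259  0.        ] -13.072428588330403 cork [ 0.58714538 -0.04626098  0.034     ] black [ 0.50337407 -0.02680928  0.034     ]
scene tray [ 0.55380852 -0.02166341  0.034     ]
tool [ -6.71822531 -13.93001256   5.65075475]
```

```bash
python3 -m handwheel '[[85,[-1,-2,0],0],[85,[-2,-4.2,0],0],[85,[-3,-6.4,0],0],[85,[-4.1,-8.5,0],0],[85,[-5.2,-10.7,0],0],[85,[-6.2,-12.8,0],0],[85,[-6.7,-13.9,0],0],[85,[-6.7,-13.9,0],0]]' 40
python3 - <<'E'
from h import *
snap("wrist","w1");a=cv2.imread("pics/w1.png");cv2.imwrite("pics/w1b.png",cv2.resize(a,(800,600)))
print(state()["joint_pos"].round(2),(np.array(proj("w1",(.4625,-.2265,.076)))/.64).round())
E
```

```text
t: 1.1
ee_pos: [0.464, -0.2278, 0.2172]
ee_rot: [-2.598, 1.766, 0.001]
wrist_force: [-0.6, -0.4, 0.1]
finger_gap: 0.085
[-0.53  0.23  1.61 -0.    1.3   0.67] [394. 281.]
```

View pics/w1b.png

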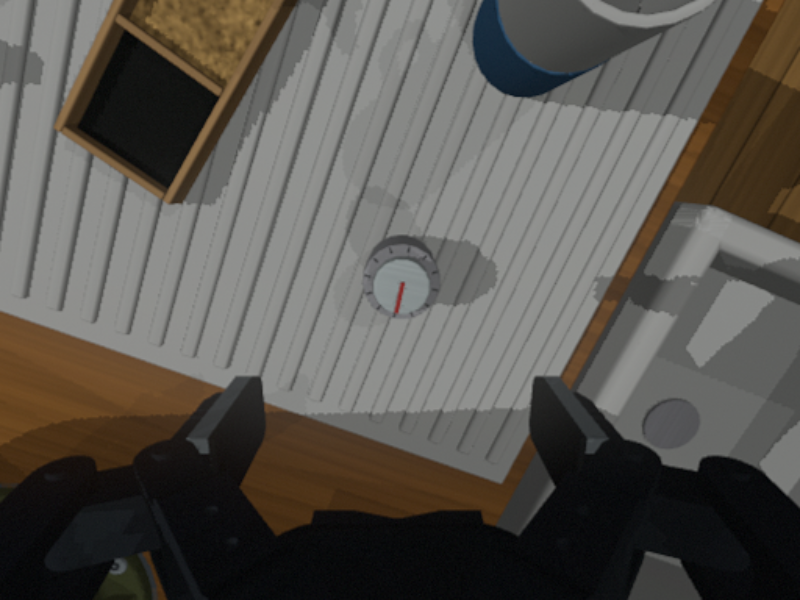

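The wrist view shows the dial at about (402,285), clear of the mugs. The black bay's outer tray corners are at (58,127) and (170,202).

```bash
python3 - <<'E'
from h import *
k=.64;g=lambda u,v,z:ray("w1",(u*k,v*k),z)
T=g(402,285,.076);print("timer",T,"tool units",totool([*T[:2],.012+.037+.011-.022])*40)
a=g(58,127,.034);b=g(170,202,.034);print(a,b,np.linalg.norm(a-b))
x=(b-a)/np.linalg.norm(b-a);y=np.cross([0,0,1],x); y=y if y[0]>0 else -y
print("y",y,np.degrees(np.arctan2(y[1],y[0])));m=(a+b)/2
print("black",m+y*.046,"cork",m+y*.132)
E
```

```text
timer [ 0.46181752 -0.2325068   0.076     ] tool units [0.12231117 0.10413757 7.16837234]
[0.47000194 0.03183875 0.034     ] [ 0.44817988 -0.05406037  0.034     ] 0.0886276561074137
y [ 0.96921351 -0.24622177  0.        ] -14.254048320379665
black [ 0.50367473 -0.02243701  0.034     ] cork [ 0.5870271  -0.04361208  0.034     ]
```

```bash
python3 -m handwheel '[[85,[0.1,0.1,1.5],0],[85,[0.1,0.1,3.5],0],[85,[0.1,0.1,5.5],0],[85,[0.1,0.1,6.7],0],[85,[0.1,0.1,7.15],0],[85,[0.1,0.1,7.15],0]]'
python3 -m handwheel '[[45,[0,0,0],0],[45,[0,0,0],0],[45,[0,0,0],0],[45,[0,0,0],0],[45,[0,0,0],0],[45,[0,0,0],0]]' 40
```

```text
t: 1.9
ee_pos: [0.4615, -0.233, 0.0391]
ee_rot: [2.595, -1.771, -0.0]
wrist_force: [0.6, -0.6, 0.8]
finger_gap: 0.0851
t: 2.65
ee_pos: [0.4623, -0.2329, 0.0404]
ee_rot: [2.596, -1.77, 0.004]
wrist_force: [-2.6, 1.0, 9.6]
finger_gap: 0.0529
```

```bash
python3 -m handwheel '[[45,[0,0,-0.5],0],[45,[0,0,-1.5],0],[45,[0,0,-2.7],0],[45,[0,0,-3.6],0],[45,[0,0,-4],0],[45,[0,0,-4],0]]'
python3 - <<'E'
from h import *
snap("wrist","w2");a=cv2.imread("pics/w2.png");cv2.imwrite("pics/w2b.png",cv2.resize(a,(800,600)))
s=state();p=s["ee_pos"];print(s["wrist_force"],s["finger_gap"],(proj("w2",(p[0],p[1],p[2]+.038))/.64).round(),(proj("w2",(p[0],p[1],p[2]+.011))/.64).round())
print(totool([.587,-.0445,.2])*40)
E
```

```text
t: 3.4
ee_pos: [0.4618, -0.2324, 0.1392]
ee_rot: [-2.596, 1.77, -0.001]
wrist_force: [-0.4, -0.4, -2.5]
finger_gap: 0.0526
[ 0.44706847  0.70777955 -2.30201788] 0.05285328285202059 [397. 415.] [397. 377.]
[-5.16119155 -7.41400084 -2.46143395]
```

View pics/w2b.png

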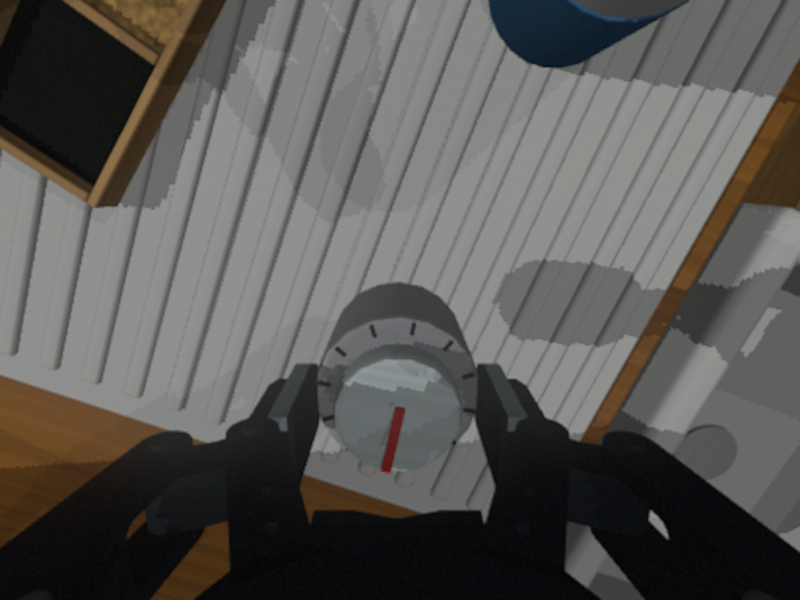

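The timer is held upright and centred, with its dial at (398,410) against a predicted (397,415).

```bash
python3 -m handwheel '[[45,[-0.8,-1.1,0],0],[45,[-1.9,-2.7,0],0],[45,[-3,-4.3,0],0],[45,[-4,-5.8,0],0],[45,[-4.8,-6.9,0],0],[45,[-5.15,-7.4,0],0],[45,[-5.15,-7.4,0],0]]'
python3 - <<'E'
from h import *
snap("wrist","w3");a=cv2.imread("pics/w3.png");cv2.imwrite("pics/w3b.png",cv2.resize(a,(800,600)))
y=np.array([.971,-.24,0]);x=np.array([.24,.971,0])
for nm,c in(("cork",[.587,-.0445,.034]),("black",[.5035,-.0245,.034])):
  print(nm,[(proj("w3",np.array(c)+i*.04*x+j*.04*y)/.64).round().tolist() for i,j in((-1,-1),(1,-1),(1,1),(-1,1))])
E
```

```text
t: 4.32
ee_pos: [0.5867, -0.0448, 0.138]
ee_rot: [2.596, -1.768, -0.002]
wrist_force: [-0.3, 0.1, -1.8]
finger_gap: 0.0526
cork [[412.0, 378.0], [304.0, 308.0], [380.0, 198.0], [490.0, 278.0]]
black [[338.0, 473.0], [235.0, 412.0], [300.0, 316.0], [407.0, 385.0]]
```

View pics/w3b.png

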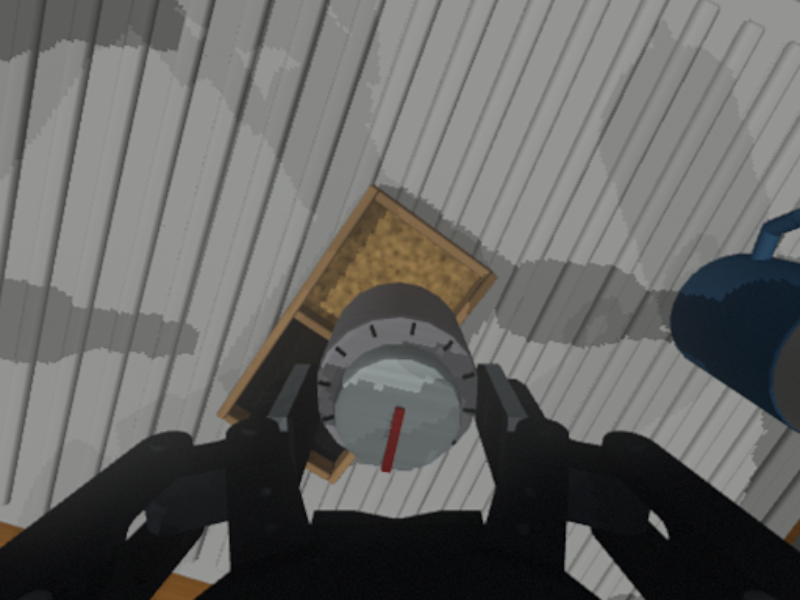

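The bay rim corners (inner top about (379,197), right about (487,276)) match the prediction within 2 mm or so. I'm lowering the timer.

```bash
python3 -m handwheel '[[45,[0,0,0.6],0],[45,[0,0,1.6],0],[45,[0,0,2.5],0],[45,[0,0,3],0],[45,[0,0,3.3],0],[45,[0,0,3.4],0],[45,[0,0,3.4],0]]'
python3 -m handwheel '[[45,[0,0,0.05],0],[45,[0,0,0.1],0],[45,[0,0,0.1],0]]'
```

```text
t: 5.25
ee_pos: [0.5872, -0.0451, 0.0542]
ee_rot: [-2.595, 1.77, -0.001]
wrist_force: [0.4, -0.0, -2.6]
finger_gap: 0.0527
t: 5.62
ee_pos: [0.587, -0.045, 0.0513]
ee_rot: [-2.596, 1.77, -0.0]
wrist_force: [-0.5, 1.0, -3.0]
finger_gap: 0.0528
```

```bash
python3 -m handwheel '[[45,[0,0,0.04],0],[45,[0,0,0.08],0],[45,[0,0,0.08],0]]'
python3 -m handwheel '[[45,[0,0,0.04],0],[45,[0,0,0.08],0],[45,[0,0,0.08],0]]'
```

```text
t: 6.0
ee_pos: [0.5869, -0.045, 0.0492]
ee_rot: [2.595, -1.77, -0.0]
wrist_force: [-0.6, -1.2, -1.9]
finger_gap: 0.053
t: 6.38
ee_pos: [0.5872, -0.045, 0.0486]
ee_rot: [-2.595, 1.77, -0.001]
wrist_force: [-5.5, 1.6, 12.1]
finger_gap: 0.0531
```

Contact at 12 N. Releasing now.

```bash
python3 -m handwheel '[[55,[0,0,0],0],[60,[0,0,0],0],[70,[0,0,0],0],[74,[0,0,0],0],[74,[0,0,0],0],[74,[0,0,0],0]]'
python3 -m handwheel '[[76,[0,0,-0.8],0],[80,[0,0,-2],0],[85,[0,0,-3.5],0],[85,[0,0,-5],0],[85,[0,0,-6],0],[85,[0,0,-6.5],0],[85,[0,0,-6.5],0]]'
python3 - <<'E'
from h import *
snap("wrist","w4");a=cv2.imread("pics/w4.png");cv2.imwrite("pics/w4b.png",cv2.resize(a,(800,600)))
print((proj("w4",[.587,-.0445,.084])/.64).round())
print("to bottle",totool([.456,.247,.3])*40)
E
```

```text
t: 7.12
ee_pos: [0.587, -0.045, 0.0473]
ee_rot: [-2.596, 1.77, -0.0]
wrist_force: [0.3, -0.4, -0.7]
finger_gap: 0.0737
t: 8.0
ee_pos: [0.5871, -0.045, 0.2099]
ee_rot: [-2.595, 1.77, -0.001]
wrist_force: [0.2, -0.4, -0.2]
finger_gap: 0.085
[396. 285.]
to bottle [-12.78481884   0.60755778  -3.63331417]
```

View pics/w4b.png

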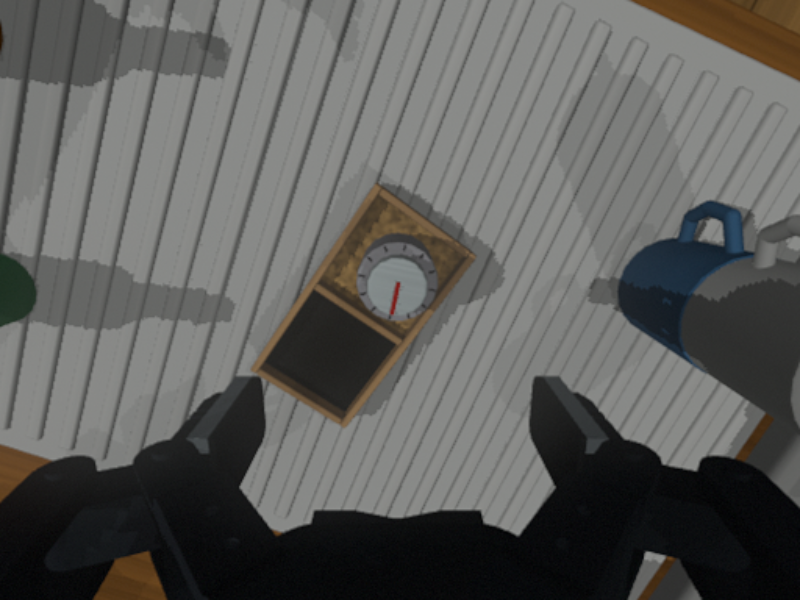

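The timer stands in the cork bay with its dial at (396,286), where predicted. Next is the bottle.

```bash
python3 -m handwheel '[[85,[-0.3,0,-1],0],[85,[-1.6,0.1,-2.4],0],[85,[-3.6,0.2,-3.3],0],[85,[-5.8,0.3,-3.3],0],[85,[-8,0.4,-3.3],0],[85,[-10.2,0.5,-3.3],0],[85,[-12,0.6,-3.3],0],[85,[-12.8,0.6,-3.3],0]]'
python3 -m handwheel '[[85,[0,0,0],0],[85,[0,0,0],0]]'
python3 - <<'E'
from h import *
k=.64
c=np.array([ray("w4",(u*k,v*k),.034) for u,v in((379,185),(474,256),(344,425),(253,370))]);m=c.mean(0);y=c[0]+c[1]-c[2]-c[3];y/=np.linalg.norm(y)
print("cork",m+.043*y,"black",m-.043*y,np.degrees(np.arctan2(y[1],y[0])));print("timer",ray("w4",(396*k,286*k),.084))
snap("wrist","w5");a=cv2.imread("pics/w5.png");cv2.imwrite("pics/w5b.png",cv2.resize(a,(800,600)))
print(state()["joint_pos"].round(2),(proj("w5",[.456,.247,.202])/.64).round())
E
```

```text
t: 9.05
ee_pos: [0.4548, 0.2492, 0.291]
ee_rot: [2.596, -1.766, -0.002]
wrist_force: [0.6, 0.3, 0.4]
finger_gap: 0.0849
t: 9.3
ee_pos: [0.4563, 0.2468, 0.2916]
ee_rot: [2.594, -1.77, -0.001]
wrist_force: [-0.3, 0.7, -0.3]
finger_gap: 0.0849
cork [ 0.58517505 -0.04218136  0.034     ] black [ 0.50179656 -0.02110938  0.034     ] -14.183196774870213
timer [ 0.58645221 -0.04492224  0.084     ]
[ 0.42  0.18  1.49 -0.    1.47  1.62] [396. 300.]
```

View pics/w5b.png

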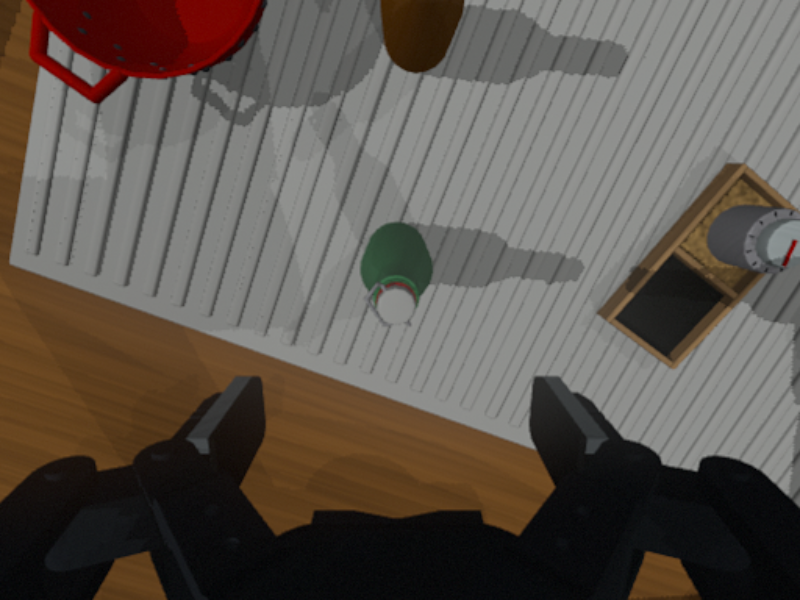

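The stopper centre is at (396,305) against a predicted (396,300), so the tool is within 2 mm. Descending to grip the neck.

```bash
python3 -m handwheel '[[85,[0,0.06,0.8],0],[85,[0,0.06,2],0],[85,[0,0.06,3.4],0],[85,[0,0.06,4.6],0],[85,[0,0.06,5.3],0],[85,[0,0.06,5.6],0],[85,[0,0.06,5.6],0]]'
python3 -m handwheel '[[60,[0,0,0],0],[50,[0,0,0],0],[40,[0,0,0],0],[34,[0,0,0],0],[28,[0,0,0],0],[20,[0,0,0],0],[20,[0,0,0],0],[20,[0,0,0],0]]' 50
python3 -m handwheel '[[20,[0,0,-0.1],0],[20,[0,0,-0.3],0],[20,[0,0,-0.6],0],[20,[0,0,-0.8],0],[20,[0,0,-0.8],0]]'
```

```text
t: 10.22
ee_pos: [0.455, 0.2465, 0.1523]
ee_rot: [2.595, -1.771, -0.0]
wrist_force: [-0.1, 0.4, 0.0]
finger_gap: 0.0849
t: 11.22
ee_pos: [0.4549, 0.2469, 0.1527]
ee_rot: [-2.595, 1.77, -0.001]
wrist_force: [-0.2, 0.5, 5.8]
finger_gap: 0.0268
t: 11.85
ee_pos: [0.4549, 0.2469, 0.1728]
ee_rot: [-2.595, 1.77, -0.001]
wrist_force: [-0.3, 0.1, -2.4]
finger_gap: 0.0272
```

```bash
python3 -m handwheel '[[20,[0,0,-0.8],0],[20,[0.3,0.06,-1.9],0],[20,[1.3,0.26,-2.7],0],[20,[2.7,0.54,-2.8],0],[20,[4.2,0.85,-2.8],0],[20,[5.6,1.13,-2.8],0],[20,[6.6,1.33,-2.8],0],[20,[7,1.41,-2.8],0]]'
python3 -m handwheel '[[20,[0.5,0.1,0],0],[20,[1.5,0.3,0],0],[20,[2.6,0.53,0],0],[20,[3.4,0.69,0],0],[20,[3.73,0.75,0],0],[20,[3.73,0.75,0],0],[20,[3.73,0.75,0],0]]'
python3 - <<'E'
from h import *
snap("wrist","w6");a=cv2.imread("pics/w6.png");cv2.imwrite("pics/w6b.png",cv2.resize(a,(800,600)))
y=np.array([.97,-.245,0]);x=np.array([.245,.97,0]);c=np.array([.5025,-.0225,.034])
print(state()["ee_pos"],totool([.5025,-.0225,.1607])*40,[(proj("w6",c+p)/.64).round().tolist() for p in(-.046*y+.046*x,-.046*y-.046*x,.132*y+.046*x,.132*y-.046*x)])
E
```

```text
t: 12.85
ee_pos: [0.4859, 0.0701, 0.2422]
ee_rot: [2.594, -1.772, -0.0]
wrist_force: [0.1, 0.8, -2.4]
finger_gap: 0.0269
t: 13.72
ee_pos: [0.5024, -0.0219, 0.2423]
ee_rot: [-2.596, 1.769, 0.0]
wrist_force: [-0.4, -0.7, -2.2]
finger_gap: 0.0268
[ 0.50237594 -0.02187961  0.24235295] [0.02529035 0.00460576 3.26611491] [[320.0, 274.0], [410.0, 335.0], [450.0, 83.0], [545.0, 158.0]]
```

View pics/w6b.png

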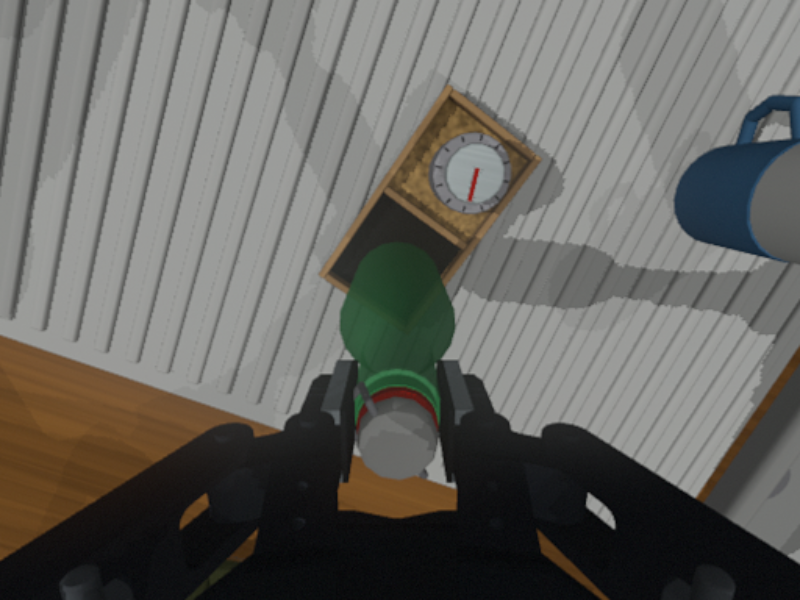

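The tray corners agree with the prediction within about 2 mm, and the bottle hangs straight. Lowering it.

```bash
python3 -m handwheel '[[20,[0,0,0.5],0],[20,[0,0,1.3],0],[20,[0,0,2.1],0],[20,[0,0,2.7],0],[20,[0,0,2.95],0],[20,[0,0,3.1],0],[20,[0,0,3.1],0]]'
python3 -m handwheel '[[20,[0,0,0.05],0],[20,[0,0,0.1],0],[20,[0,0,0.1],0]]'
python3 -m handwheel '[[20,[0,0,0.04],0],[20,[0,0,0.07],0],[20,[0,0,0.07],0]]'
```

```text
t: 14.65
ee_pos: [0.5025, -0.0226, 0.165]
ee_rot: [-2.595, 1.77, -0.0]
wrist_force: [-0.8, 0.2, -1.9]
finger_gap: 0.0267
t: 15.02
ee_pos: [0.5024, -0.0226, 0.1623]
ee_rot: [-2.596, 1.77, 0.0]
wrist_force: [-0.3, -0.1, -2.7]
finger_gap: 0.0269
t: 15.4
ee_pos: [0.5025, -0.0226, 0.1607]
ee_rot: [-2.595, 1.77, -0.0]
wrist_force: [-0.1, 0.3, -0.9]
finger_gap: 0.0267
```

```bash
python3 -m handwheel '[[20,[0,0,0.03],0],[20,[0,0,0.06],0],[20,[0,0,0.06],0]]'
```

```text
t: 15.78
ee_pos: [0.5033, -0.0226, 0.1607]
ee_rot: [-2.594, 1.769, -0.004]
wrist_force: [-1.2, -0.4, 12.9]
finger_gap: 0.027
```

Contact at 13 N. I'll release, rise straight up and check.

```bash
python3 -m handwheel '[[30,[0,0,0],0],[36,[0,0,0],0],[45,[0,0,0],0],[60,[0,0,0],0],[75,[0,0,0],0],[80,[0,0,0],0],[80,[0,0,0],0]]'
python3 -m handwheel '[[82,[0,0,-0.5],0],[82,[0,0,-1.5],0],[82,[0,0,-2.7],0],[82,[0,0,-3.9],0],[82,[0,0,-5],0],[82,[0,0,-5.5],0],[82,[0,0,-5.5],0]]'
python3 - <<'E'
from h import *
snap("wrist","w7");snap("scene","s7")
a=cv2.resize(cv2.imread("pics/w7.png"),(400,300));b=cv2.imread("pics/s7.png")[150:270,130:290]
cv2.imwrite("pics/f7.png",np.hstack([a,cv2.resize(b,(400,300))]))
print(ray("w7",(0,0),0)[:1],(proj("w7",[.5025,-.0225,.21])/1.28).round(),(proj("w7",[.5865,-.0445,.084])/1.28).round())
E
```

```text
t: 16.65
ee_pos: [0.5024, -0.0226, 0.1591]
ee_rot: [-2.596, 1.77, -0.0]
wrist_force: [-0.1, -0.7, -0.7]
finger_gap: 0.0798
t: 17.52
ee_pos: [0.5025, -0.0226, 0.2971]
ee_rot: [-2.595, 1.77, -0.001]
wrist_force: [0.0, 0.2, -1.0]
finger_gap: 0.0819
[0.57694094] [198. 151.] [230.  86.]
```

View pics/f7.png

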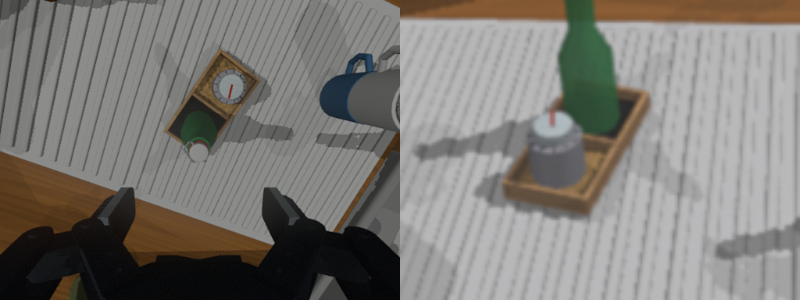

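Both stand in their bays. The stopper is at (198,152) against an upright prediction of (198,151), and the timer dial is at (230,86) as predicted. Handing in.

```bash
python3 -c "
from plant import workorder;print(workorder.finish_job())"
```

```text
the job is handed in; nothing more can be done
None
```

I stood the chrome egg timer in the cork-lined bay first, then the green flip-top bottle in the black-lined bay, and handed the job in at about 17.6 s. Each was lowered until the wrist felt the bay floor (about 12–13 N), then released, and the arm rose clear. The hand-in reported no verdict.

**Last checks:**
- **Position:** In the final wrist picture, the stopper and the timer dial were within a pixel or so of where upright pieces at the bay centres would show.
- **Bystanders:** The arm kept clear of them. I did not re-measure them at the end.
- **Estimates that disagreed:** My readings of the bay centres differed by 2–4 mm between wrist views. The first rough reading of the tray from the scene camera was about 17 mm off and I did not use it. I placed the timer by the earlier wrist reading and the bottle by the mean of both.
- **Lean in the scene picture:** The bottle looks slightly tilted there. I put this down to perspective, because the mug stack leaned the same way in the first scene picture.

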